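# Pack the tool kit: press the cutter and the gauge into their foam pockets

### The arm

A 6-joint arm with a two-finger parallel gripper is mounted at the origin on the work surface. World frame = base frame: x ahead of the robot, y to its left, z up, the work surface at z = 0. Lengths are in m, angles in rad, forces in N, time in s.
With the tool pointing down it reaches from about 0.275 to 0.775 m from the base axis. Payload 14.6 kg.
Tool frame: the origin (TCP) lies midway between the tips of the shut fingers; the grasp point (between the pads) lies manip.hold_point_z behind it (manip.hold_point_z is the distance from the TCP to the grasp point, in m); z points along the fingers, y is the line along which they close (so a half turn about z gives the same grasp; the last joint's range is limited). The gripper opens to 85 mm and grips with 20 to 120 N. Pads are 22 mm wide; open, the fingers measure 114 mm over their backs; the gripper's body (76 mm by 85 mm) begins 54 mm behind the grasp point. The pads swing forward as they close: fully open they stand 13 mm farther back than shut.
Start: joints at [1.056, 0.263, -0.048, 1.259, 0, 1.415], TCP at [0.185, 0.491, 0.231] pointing down, gripper open.
Joint ranges: [-2.65, 2.65], [-0.89, 1.7], [-1.18, 1.37], [-2.13, 2.11], [-1.35, 1.29], [-3.14, 3.14]. Speed limits (rad/s): [1.89, 1.89, 2.57, 2.79, 3.14, 3.14].

### API

Orientations are given as a 3x3 rotation matrix whose columns are the frame's x, y, z axes.
In Python, from workcell import get_state, snapshot, close_job, cut_out, mark_of, manip gives the robot as it stands.
- The arm moves only by the shell command python3 -m jog 'ROWS' [FORCE]. ROWS is text: rows parted by semicolons, each of 5 numbers parted by spaces: the shift along the tool's x, y, z in cm, then the turn about the tool's z in rad, then the opening in per cent of the stroke, from 0 (shut) to 100 (fully open). In form: dx dy dz spin gripper; .... A call has 1 to 5 rows; each row is the pose to reach, as a shift and turn from the pose commanded when the call began, along the tool's axes at that moment; what a row does not reach only later rows make up. A row lasts 1/8 s, in which the tool goes at most 62.5 mm and 10.7 degrees, less where a joint would pass 70% of its speed; a pose out of reach is approached as far as the arm can. A call with a gripper value outside its range is refused whole. The fingers move at their own pace and stop on an object; FORCE is the grip in N (left out, the last holds). Time passes only in rows, so rows that repeat a pose let the fingers close. It gives the time, the measured TCP pose, the force, the opening and the grip force at its end, in the units of the state.
- get_state(): the state, without advancing time (a new reading comes with each control period).
- snapshot(name): name is "scene" or "top"; returns a dict with "img" (480x640x3 uint8, red, green, blue), "intrinsics" (3x3 intrinsics, pixels), "R" (3x3) and "t" (3): a world point X has camera coordinates R X + t. Camera axes: x right, y down, z forward; pixel columns grow to the right and rows downward; lengths in m; the calibration is good to about 2 mm. A picture is of the moment at which its call begins. There is no depth.
- close_job(): hands the job in; it is judged then, once.
Trained networks look in a picture, given as the dict that the camera call returned (one of the last four; its "shot" number tells which), for a name from the list of things; names that differ only in an ending like _2 or _b are one class to them, and where a whole thing is asked for, a point or a joint stands for the part that bears it (a point fixed in the world has none). Each returns a list of dicts, best first, with "confidence" (0 to 1); they miss things now and then, are a little off and sometimes report something else, mostly with a low value. They report only what shows in the picture. A call takes as long as a camera call. They do not tell look-alikes from the thing itself.
- cut_out(picture, thing): "pixels" (480x640 bool, what is visible of it).
- mark_of(picture, thing): "xyz" ([x, y, z] in m, in world coordinates, good to about 4 mm: a listed point, or the origin of a listed thing).
The state is a dict: "time": time; "joints": joint angles; "qvel": joint speeds; "effort": joint torques, N m; "eef_pos": TCP position; "ee_rot": TCP orientation; "ft_force": force on the tool from outside, world axes, zero at the start; "ft_torque": the same for the moment, N m; "width": finger opening in m; "grasp_force": force on a finger pad.
Only numpy, scipy, OpenCV 4.12 (cv2) and the standard library are available. Lean on these libraries where they do the work, as an engineer would, in place of code of your own. Each camera call takes 0.05 s, during which the arm holds its last target. There are 200 camera calls.

### The job

Pack the kit carton: press the orange carton cutter and the blue-and-steel thickness gauge each into its own die-cut foam pocket, the way round that fits, until both lie flat on the pocket floors, fully home. Leave the pen in its pocket, and the tape roll and the marker where they are.

Things in the scene. Friction and masses are not known exactly. Their poses are not given: they have to be found in the camera images.
- cutter: Orange carton cutter lying flat, L-shaped from above, 26 mm thick, 100 g. Origin: underside, on the middle line of the straight handle near the centre of mass; z up. Handle x -70 to 60 mm, y -12 to 12 mm, black grip pad on top. Hook head with steel plate on the +y side only: x 25 to 60, y 12 to 30 mm. Lower edges rounded 3 mm. Grip across the handle (along y) at the origin, by the upper 12 mm.
- gauge: Digital thickness gauge lying flat, 26 mm thick, 160 g. Origin: underside, under the middle of the blue block with the screen; z up. Block x -30 to 30, y -22 to 22 mm. Steel C frame: arm on the -y side x 30 to 62, y -22 to -4 mm; anvil turning back at its end x 50 to 62, y -4 to 16 mm. Lower edges rounded 3 mm. Grip across the block (along y) at the origin, by the upper 12 mm.
- tray: White kit carton 180 mm (its x) by 250 mm (its y), 32 mm high, stuck to the table, filled with dark grey foam whose top is 30 mm above the table. Origin: centre of its underside, z up. Three pockets, 13 mm deep (yellow floors 17 mm above the table): cutter's on the +y side, gauge's in the middle, pen's (filled) on the -y side. A tool that is home stands 13 mm proud of the foam.
- pocket_cutter (a point): Point on the floor of the cutter pocket (17 mm above the table) where the cutter's origin lies when home; the cutter's axes then lie along the tray's. Outline of the cutter with 1.5 mm clearance all round. Two light grey springy nubs in the side walls beside this point stick out 3 mm: they hold the tool some 7 mm above the floor until it is pushed down past them, 4 to 17 N, at its origin.
- pocket_gauge (a point): Point on the floor of the gauge pocket (17 mm above the table) where the gauge's origin lies when home; the gauge's axes then lie along the tray's. Outline of the gauge with 1.5 mm clearance all round. Two light grey springy nubs in the side walls beside this point stick out 3 mm: they hold the tool some 7 mm above the floor until it is pushed down past them, 4 to 17 N, at its origin.
- pen: Black pen with a red cap, 128 mm long, 17 mm thick, lying along the tray's x in the third pocket, 90 mm to the -y side of the tray's centre. Origin: the middle of its underside at the start. Leave it there.
- tape_roll: Roll of brown parcel tape lying flat, 90 mm across, 48 mm high, on the left beyond the tray. Origin: centre of its underside. Leave it alone.
- marker: Black marker lying on the table, on the right beyond the tray, 130 mm long, 17 mm thick. Origin: underside, near its middle. Leave it alone.
Mind the look-alikes: they are no part of the job. There is more than one size of the cutter; the one meant has the size given above.

How it is judged:
At the end, for the whole second after the job is handed in: Cutter and gauge each lie in their own pocket: origin within 4 mm sideways of the pocket point and less than 3 mm above the pocket floor, level within 0.05 rad, along the tray within 0.06 rad, at rest and released; the pen is within 20 mm of where it was (horizontal distance between cutter and pocket_cutter below 0.004 m and z of cutter in the frame of pocket_cutter below 0.003 m and angle between each of cutter, gauge's own z axis and vertical below 0.05 rad and angle between the x axis of each of cutter, gauge and the x axis of tray, either way round below 0.06 rad and linear speed of each of cutter, gauge below 0.02 m/s and contact force between the arm and cutter below 0.2 N and horizontal distance between gauge and pocket_gauge below 0.004 m and z of gauge in the frame of pocket_gauge below 0.003 m and contact force between the arm and gauge below 0.2 N and distance of pen from where it was at the start of the episode below 0.02 m); the robot touches nothing.
It fails at once if the tape roll is pushed more than 40 mm or knocked away (distance of tape_roll from where it was at the start of the episode above 0.04 m).
It fails at once if the marker is pushed more than 40 mm or knocked away (distance of marker from where it was at the start of the episode above 0.04 m).
It also fails if it takes over 58 s, if anything falls off the work surface, if the arm or the gripper's body presses on something with over 40 N, if the wrist force passes 120 N, or if a joint passes its speed limit or range.

## Working session

There is one attempt and no reset: what is moved stays moved. The work goes in short steps, Python scripts to look and compute and a shell command to move; the robot and the scene stay as the last step left them, time stands still between calls to the robot, and variables do not carry over. Pictures are saved under pics/ and viewed, at most 10 in all, crops included, and the job is handed in when it is done.

```bash
mkdir -p pics; ls
cat > h.py <<'E'
import numpy as np, cv2
from workcell import *
def ray(p,uv,z):
    K=np.array(p['intrinsics']);R=np.array(p['R']);t=np.array(p['t'])
    d=R.T@np.linalg.inv(K)@np.array([uv[0],uv[1],1.]);c=-R.T@t
    return c+d*(z-c[2])/d[2]
def proj(p,X):
    K=np.array(p['intrinsics']);c=np.array(p['R'])@np.array(X)+np.array(p['t']);q=K@c;return q[:2]/q[2]
def save(p,n): cv2.imwrite('pics/'+n,cv2.cvtColor(np.array(p['img']),cv2.COLOR_RGB2BGR))
E
python3 - <<'E'
from h import *
np.set_printoptions(precision=4,suppress=True)
s=get_state();print(s['eef_pos'],s['ee_rot'],s['width'],manip.hold_point_z,s['time'])
for n in('top','scene'):
    p=snapshot(n);save(p,n+'1.png')
    print(n,'cam',-np.array(p['R']).T@p['t'])
    for o in('cutter','gauge','tray','pocket_cutter','pocket_gauge','pen','tape_roll','marker'):
        for m in mark_of(p,o)[:3]:print(o,np.round(m['xyz'],4),round(m['confidence'],2),proj(p,m['xyz']).round())
        if o in('cutter','gauge','tray'):
            for m in cut_out(p,o)[:3]:
                ys,xs=np.nonzero(m['pixels']);print('  cut',o,xs.mean().round(),ys.mean().round(),len(xs),round(m['confidence'],2))
E
```

```text
pics
[0.1847 0.4911 0.2308] [[-0.9359  0.3521 -0.0005]
 [ 0.3521  0.9359 -0.0009]
 [ 0.0001 -0.001  -1.    ]] 0.0853878532837972 0.0187 0.0
top cam [0.286  0.0176 1.0199]
cutter [ 0.2731  0.3599 -0.0014] 0.91 [169. 338.]
cutter [0.3548 0.2038 0.0042] 0.84 [242. 302.]
cutter [ 0.4719  0.2939 -0.0034] 0.57 [206. 250.]
  cut cutter 202.0 248.0 887 0.95
  cut cutter 242.0 301.0 526 0.79
  cut cutter 163.0 340.0 2014 0.59
gauge [ 0.4365 -0.3204  0.0022] 0.82 [477. 270.]
  cut gauge 473.0 267.0 858 0.68
tray [ 0.5652 -0.0034 -0.0022] 0.83 [337. 213.]
  cut tray 337.0 211.0 8496 0.85
pocket_cutter [0.5906 0.0577 0.0155] 0.83 [311. 200.]
pocket_gauge [ 0.5512 -0.01    0.015 ] 0.83 [340. 217.]
pen [ 0.5404 -0.0955  0.0182] 0.63 [378. 222.]
tape_roll [0.6775 0.2852 0.0022] 0.8 [216. 164.]
scene cam [1.3627 0.4273 1.1892]
cutter [ 0.3543  0.2046 -0.0012] 0.77 [398. 238.]
cutter [ 0.4704  0.2956 -0.0002] 0.67 [417. 283.]
cutter [0.2706 0.3624 0.0026] 0.57 [467. 234.]
  cut cutter 417.0 284.0 617 0.89
  cut cutter 468.0 234.0 1104 0.66
  cut cutter 397.0 235.0 411 0.66
gauge [0.6801 0.2836 0.0038] 0.3 [381. 350.]
  cut gauge 206.0 195.0 593 0.78
tray [ 0.5685 -0.0028 -0.0019] 0.88 [287. 271.]
  cut tray 383.0 344.0 1104 0.72
  cut tray 287.0 267.0 6950 0.67
pocket_cutter [0.5873 0.0545 0.0186] 0.79 [305. 280.]
pocket_cutter [0.6784 0.2851 0.0023] 0.73 [382. 350.]
pocket_gauge [ 0.5475 -0.0099  0.0188] 0.96 [289. 258.]
pen [ 0.5414 -0.0953  0.0185] 0.86 [259. 245.]
tape_roll [0.6794 0.2832 0.0028] 0.74 [381. 350.]
tape_roll [ 0.4708  0.2947 -0.0002] 0.16 [417. 283.]
marker [ 0.6739 -0.2731 -0.0033] 0.61 [170. 265.]
```

View pics/top1.png

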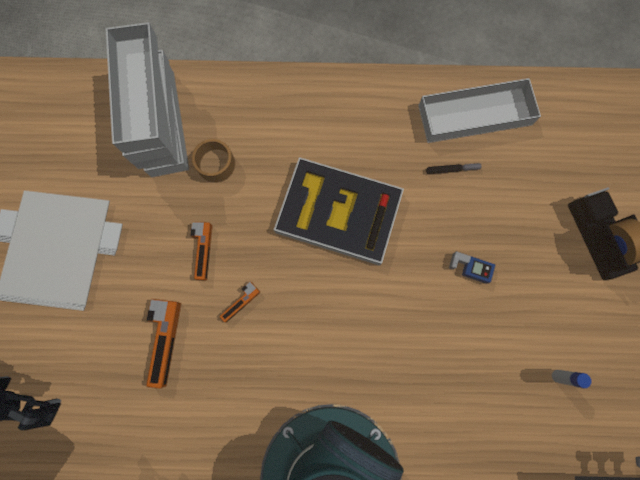

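Three orange cutters show: large (163,343), small (240,301) and middle (202,250). At about 2.3 mm/px the middle one is about 130 mm long, so I choose it. The only gauge is at (473,267), and the tape roll (213,160), marker (452,168) and blue pen (572,379) are not wanted. Next I fit the outlines.

```bash
cat > fit.py <<'E'
from h import *
from scipy.optimize import minimize
CUT=np.array([[-70,-12],[60,-12],[60,30],[25,30],[25,12],[-70,12]])/1e3
GAU=np.array([[-30,-22],[62,-22],[62,16],[50,16],[50,-4],[30,-4],[30,22],[-30,22]])/1e3
S=8
def place(poly,q):
    c,s=np.cos(q[2]),np.sin(q[2]);return poly@np.array([[c,s],[-s,c]])+q[:2]
def grow(poly,d):
    n=len(poly);out=[]
    for i in range(n):
        a=poly[i]-poly[i-1];b=poly[(i+1)%n]-poly[i]
        f=lambda v:np.array([v[1],-v[0]])/np.linalg.norm(v)
        out.append(poly[i]+d*(f(a)+f(b)))
    return np.array(out)
def fill(im,pts): cv2.fillPoly(im,[np.round(pts*16).astype(np.int32)],1.,shift=4)
def px(p,xy,z,o): return (np.array([proj(p,[x,y,z]) for x,y in xy])-o+.5)*S-.5
def solid(p,poly,q,z0,z1,o,n):
    im=np.zeros((n*S,n*S),np.float32);P=place(poly,q)
    a=px(p,P,z0,o);b=px(p,P,z1,o);fill(im,a);fill(im,b)
    for i in range(len(P)):fill(im,np.array([a[i-1],a[i],b[i],b[i-1]]))
    return im
def hole(p,poly,q,z0,z1,o,n):
    P=place(poly,q);m=[]
    for z in(z0,z1):
        im=np.zeros((n*S,n*S),np.float32);fill(im,px(p,P,z,o));m.append(im)
    return m[0]*m[1]
def fit(views,poly,q0,z0,z1,render,n=90):
    data=[]
    for p,mask in views:
        o=np.round(proj(p,[q0[0],q0[1],z0])).astype(int)-n//2
        data.append((p,mask[o[1]:o[1]+n,o[0]:o[0]+n].astype(np.float32),o))
    def cost(u):
        q=[q0[0]+u[0]/100,q0[1]+u[1]/100,q0[2]+u[2]/5];c=0
        for p,m,o in data:
            r=cv2.resize(render(p,poly,q,z0,z1,o,n),(n,n),interpolation=cv2.INTER_AREA)
            c+=((r-m)**2).sum()/m.sum()
        return c
    best=min((minimize(cost,[0,0,a],method='Nelder-Mead',options=dict(initial_simplex=np.array([[0,0,a],[.5,0,a],[0,.5,a],[0,0,a+.7]]),xatol=.002,fatol=1e-5)) for a in(-1,0,1)),key=lambda r:r.fun)
    u=best.x;return np.array([q0[0]+u[0]/100,q0[1]+u[1]/100,q0[2]+u[2]/5]),best.fun
def near(p,name,X):
    c=proj(p,X);b=None
    for m in cut_out(p,name):
        ys,xs=np.nonzero(m['pixels'])
        if np.hypot(xs.mean()-c[0],ys.mean()-c[1])<20:return m['pixels']
def yellow(p,X,r=22):
    h=cv2.cvtColor(np.array(p['img']),cv2.COLOR_RGB2HSV);m=cv2.inRange(h,(20,120,60),(35,255,255))>0
    n,l=cv2.connectedComponents(m.astype(np.uint8));c=proj(p,X).round().astype(int)
    w=l[c[1]-4:c[1]+5,c[0]-4:c[0]+5];w=w[w>0];return l==np.bincount(w).argmax()
E
cat > m1.py <<'E'
from fit import *
np.set_printoptions(precision=4,suppress=True)
T=snapshot('top');Sc=snapshot('scene')
out={}
for k,name,poly,q0 in(('c','cutter',CUT,[.471,.295,0.]),('g','gauge',GAU,[.4365,-.3204,1.4])):
    X=[q0[0],q0[1],.01];vs=[(p,near(p,name,X)) for p in(T,Sc)];vs=[v for v in vs if v[1] is not None]
    for v in vs+([vs] if len(vs)>1 else []):
        q,f=fit(v if isinstance(v,list) else [v],poly,q0,0,.026,solid);print(name,q,f)
    out[k]=q
for k,poly,q0 in(('pc',CUT,[.589,.056,-.3]),('pg',GAU,[.549,-.01,-.3])):
    P=grow(poly,.0015);X=[q0[0],q0[1],.017];vs=[(p,yellow(p,X)) for p in(T,Sc)]
    for v in [[vs[0]],[vs[1]],vs]:
        q,f=fit(v,P,q0,.017,.03,hole);print(k,q,f)
    out[k]=q
np.save('out.npy',out)
F=5
def crop(p,c):
    c=np.round(c).astype(int);o=c-[38,38];im=cv2.cvtColor(np.array(p['img'])[o[1]:o[1]+76,o[0]:o[0]+76],cv2.COLOR_RGB2BGR)
    im=cv2.resize(im,None,fx=F,fy=F,interpolation=cv2.INTER_NEAREST)
    for k,poly,z in(('c',CUT,.026),('g',GAU,.026),('pc',grow(CUT,.0015),.03),('pg',grow(GAU,.0015),.03)):
        a=np.array([proj(p,[x,y,z]) for x,y in place(poly,out[k])]);cv2.polylines(im,[np.round((a-o+.5)*F).astype(int)],True,(0,255,0),1)
    return im
print(out)
im=np.hstack([crop(T,proj(T,[*out['c'][:2],0])),crop(T,proj(T,[*out['g'][:2],0])),])
im2=np.hstack([crop(T,proj(T,[.57,.02,0])),crop(Sc,proj(Sc,[.57,.02,0]))])
cv2.imwrite('pics/fit.png',cv2.resize(np.vstack([im,im2]),(600,600),interpolation=cv2.INTER_AREA))
E
python3 m1.py
```

```text
cutter [ 0.4704  0.2953 -0.0155] 0.0990142822265625
cutter [ 0.4711  0.2931 -0.0002] 0.10937342792749405
cutter [ 0.471  0.294 -0.002] 0.24280890822410583
gauge [ 0.4364 -0.3192  1.27  ] 0.03836316242814064
gauge [ 0.4354 -0.321   1.1601] 0.15915483236312866
gauge [ 0.436  -0.3191  1.2588] 0.2179352194070816
pc [ 0.5888  0.0577 -0.2913] 0.05085412785410881
pc [ 0.5906  0.0548 -0.2691] 0.11803895980119705
pc [ 0.5886  0.0569 -0.2931] 0.21078729629516602
pg [ 0.5527 -0.008  -0.2823] 0.060763418674468994
pg [ 0.5551 -0.0104 -0.2797] 0.1401677429676056
pg [ 0.5531 -0.0091 -0.2819] 0.23028981685638428
{'c': array([ 0.471,  0.294, -0.002]), 'g': array([ 0.436 , -0.3191,  1.2588]), 'pc': array([ 0.5886,  0.0569, -0.2931]), 'pg': array([ 0.5531, -0.0091, -0.2819])}
```

View pics/fit.png

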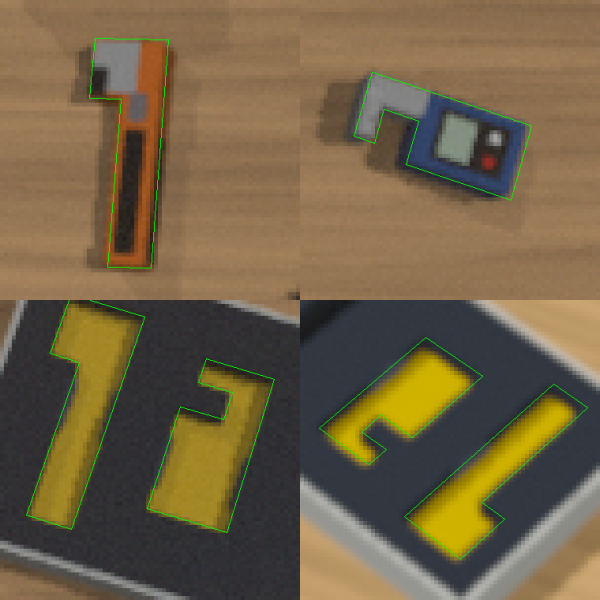

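The fits agree with the picture: the cutter, the gauge and both pocket outlines lie where drawn. Now a move planner and a look at manip.

```bash
cat > plan.py <<'E'
import sys
from h import *
# plan.py x y z yaw_of_tool_y -> shift in tool axes (cm), spin
x,y,z,yaw=map(float,sys.argv[1:5]);s=get_state();R=np.array(s['ee_rot'])
d=R.T@(np.array([x,y,z])-s['eef_pos'])*100
cur=np.arctan2(R[1,1],R[0,1]);dy=(yaw-cur+np.pi/2)%np.pi-np.pi/2
print('shift',d.round(2),'spin',round(-dy,3),'j6',round(s['joints'][5],2),'tilt',R[:2,2].round(4))
E
python3 -c "
from workcell import manip;print({k:getattr(manip,k) for k in dir(manip) if k[0]!='_'})"
python3 plan.py .471 .294 .10 1.568
```

```text
{'MotionError': <class 'workcell.MotionError'>, 'hold_point_z': 0.0187}
shift [-33.73  -8.4   13.13] spin -0.357 j6 1.42 tilt [ 0. -0.]
```

```bash
python3 -m jog '-5.6 -1.4 1 -0.12 100; -11.2 -2.8 3 -0.24 100; -16.8 -4.2 6 -0.357 100; -22.4 -5.6 9 -0.357 60; -28 -7 11 -0.357 60' 60; python3 plan.py .471 .294 .06 1.568
```

```text
time: 2.12
eef_pos: [0.4205, 0.3279, 0.1216]
ee_rot: [[-1.0, 0.003, -0.0], [0.003, 1.0, -0.0], [0.0, -0.0, -1.0]]
ft_force: [0.1, 1.4, 0.4]
width: 0.0521
grasp_force: 0.0
shift [-5.06 -3.38  6.15] spin 0.0 j6 0.51 tilt [-0.0003 -0.0001]
```

```bash
python3 -m jog '-2.5 -1.7 1.5 0 60; -5.06 -3.38 4 0 60; -5.06 -3.38 7 0 60; -5.06 -3.38 9 0 60; -5.06 -3.38 9 0 60'; python3 plan.py .471 .294 .012 1.568
```

```text
time: 2.75
eef_pos: [0.4692, 0.2949, 0.0315]
ee_rot: [[-1.0, 0.003, -0.002], [0.003, 1.0, -0.001], [0.002, -0.001, -1.0]]
ft_force: [-0.6, -0.6, 1.2]
width: 0.0508
grasp_force: 0.0
shift [-0.18 -0.09  1.95] spin -0.0 j6 0.42 tilt [-0.0022 -0.001 ]
```

```bash
python3 -m jog '-0.1 -0.05 1.95 0 60; -0.1 -0.05 1.95 0 25; -0.1 -0.05 1.95 0 15; -0.1 -0.05 1.95 0 15; -0.1 -0.05 1.95 0 15' 60;python3 -m jog '0 0 0 0 15;0 0 0 0 15'; python3 plan.py .471 .294 .012 1.568
```

```text
time: 3.38
eef_pos: [0.4714, 0.2951, 0.0141]
ee_rot: [[-1.0, 0.003, 0.001], [0.003, 1.0, 0.001], [-0.001, 0.001, -1.0]]
ft_force: [-1.0, -0.6, 7.0]
width: 0.0223
grasp_force: 59.9
time: 3.62
eef_pos: [0.4714, 0.2951, 0.0141]
ee_rot: [[-1.0, 0.003, 0.001], [0.003, 1.0, 0.001], [-0.001, 0.001, -1.0]]
ft_force: [-0.6, -0.2, 8.0]
width: 0.022
grasp_force: 59.9
shift [ 0.04 -0.11  0.21] spin 0.0 j6 0.42 tilt [0.0014 0.0007]
```

```bash
python3 -m jog '0 0 -5 0 15; 0 0 -8 0 15; -2 -3 -8 0.1 15; -4 -8 -8 0.2 15; -6 -13 -8 0.285 15';  python3 plan.py .5886 .0569 .08 1.283
```

```text
time: 4.25
eef_pos: [0.5312, 0.1634, 0.0937]
ee_rot: [[-0.958, 0.286, 0.001], [0.286, 0.958, 0.0], [-0.001, 0.0, -1.0]]
ft_force: [0.9, -0.4, -2.0]
width: 0.0223
grasp_force: 59.1
shift [-8.55 -8.57  1.38] spin -0.002 j6 0.44 tilt [0.001  0.0002]
```

```bash
python3 -m jog '-4.3 -4.3 0 0 15; -8.55 -8.57 0.5 0 15; -8.55 -8.57 2.5 0 15; -8.55 -8.57 2.9 0 15; -8.55 -8.57 2.9 0 15';  python3 plan.py .5886 .0569 .041 1.283
cat > look.py <<'E'
import sys
from fit import *
out=np.load('out.npy',allow_pickle=True).item();F=5;ims=[]
for n in('top','scene'):
    p=snapshot(n);c=proj(p,[.57,.02,.03]).round().astype(int);o=c-[38,38] if n=='top' else c-[40,45]
    im=cv2.cvtColor(np.array(p['img'])[o[1]:o[1]+80,o[0]:o[0]+80],cv2.COLOR_RGB2BGR);im=cv2.resize(im,None,fx=F,fy=F,interpolation=cv2.INTER_CUBIC)
    for k,poly in(('pc',grow(CUT,.0015)),('pg',grow(GAU,.0015))):
        a=np.array([proj(p,[x,y,.03]) for x,y in place(poly,out[k])]);cv2.polylines(im,[np.round((a-o+.5)*F).astype(int)],True,(0,255,0),1)
    ims.append(im)
cv2.imwrite('pics/'+sys.argv[1],np.hstack(ims))
E
python3 look.py a.png
```

```text
time: 4.88
eef_pos: [0.588, 0.0588, 0.0645]
ee_rot: [[-0.959, 0.283, -0.0], [0.283, 0.959, 0.0], [0.0, 0.0, -1.0]]
ft_force: [0.9, 0.1, -1.4]
width: 0.0222
grasp_force: 59.2
shift [-0.11 -0.16  2.35] spin 0.001 j6 0.25 tilt [-0.0001  0.0001]
```

View pics/a.png

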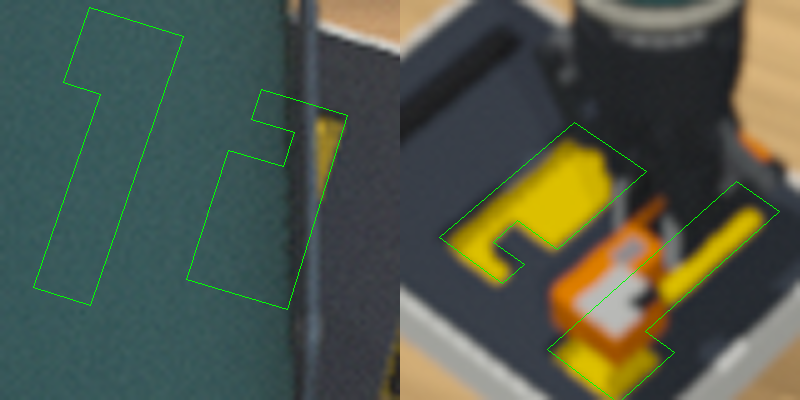

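The cutter is held level over its pocket (right half, about (610,290)), hook facing the hook part of the outline. Lowering now.

```bash
python3 -m jog '-0.1 -0.16 1 0 15; -0.1 -0.16 1.8 0 15; -0.1 -0.16 1.8 0 15; -0.1 -0.16 2.2 0 15; -0.1 -0.16 2.2 0 15';  python3 plan.py .5886 .0569 .038 1.283
```

```text
time: 5.6
eef_pos: [0.5887, 0.0564, 0.0418]
ee_rot: [[-0.959, 0.284, -0.0], [0.284, 0.959, -0.0], [0.0, -0.0, -1.0]]
ft_force: [0.4, 0.3, -0.8]
width: 0.0225
grasp_force: 59.2
shift [0.02 0.05 0.38] spin -0.0 j6 0.25 tilt [-0.0003 -0.    ]
```

```bash
python3 -m jog '0 0.05 0.3 0 15; 0 0.05 0.6 0 15; 0 0.05 0.8 0 15; 0 0.05 1.0 0 15; 0 0.05 1.0 0 15';  python3 plan.py .5886 .0569 .0311 1.283
```

```text
time: 6.22
eef_pos: [0.589, 0.0567, 0.0318]
ee_rot: [[-0.959, 0.284, 0.0], [0.284, 0.959, -0.0], [-0.0, -0.0, -1.0]]
ft_force: [1.5, -4.4, -1.7]
width: 0.0225
grasp_force: 59.2
shift [0.04 0.01 0.07] spin -0.0 j6 0.25 tilt [ 0.     -0.0003]
```

```bash
python3 -m jog '0 0 0.1 0 15; 0 0 0.1 0 15; 0 0 0 0 45; 0 0 0 0 50; 0 0 0 0 50';  python3 -m jog '0 0 -2.5 0 50; 0 0 -3 0 0; 0 0 -3 0 0; 0 0 -3 0 0; 0 0 -3 0 0'; python3 plan.py .5886 .0569 .045 1.283
```

```text
time: 6.85
eef_pos: [0.5888, 0.057, 0.0319]
ee_rot: [[-0.959, 0.284, -0.0], [0.284, 0.959, 0.0], [0.0, 0.0, -1.0]]
ft_force: [-1.1, 0.0, -0.7]
width: 0.0425
grasp_force: 0.0
time: 7.48
eef_pos: [0.5886, 0.0569, 0.0614]
ee_rot: [[-0.959, 0.284, -0.001], [0.284, 0.959, 0.0], [0.001, -0.0, -1.0]]
ft_force: [-0.1, -0.8, -0.2]
width: 0.0001
grasp_force: 0.0
shift [-0.    0.    1.64] spin 0.0 j6 0.25 tilt [-0.0009  0.0001]
```

```bash
python3 -m jog '0 0 1 0 0; 0 0 1.4 0 0; 0 0 1.64 0 0; 0 0 1.75 0 0; 0 0 1.75 0 0'
```

```text
time: 8.1
eef_pos: [0.5889, 0.0568, 0.0446]
ee_rot: [[-0.959, 0.284, 0.0], [0.284, 0.959, -0.0], [-0.0, 0.0, -1.0]]
ft_force: [-0.2, 0.4, 0.0]
width: -0.0003
grasp_force: 0.0
```

```bash
python3 -m jog '0 0 0.1 0 0; 0 0 0.2 0 0; 0 0 0.3 0 0; 0 0 0.3 0 0'
```

```text
time: 8.6
eef_pos: [0.5891, 0.0568, 0.043]
ee_rot: [[-0.959, 0.284, 0.001], [0.284, 0.959, -0.0], [-0.001, 0.0, -1.0]]
ft_force: [-7.5, -1.2, 21.5]
width: -0.0001
grasp_force: 10.9
```

Contact at 43 mm with 21 N, so the cutter is home. Now for the gauge.

```bash
python3 -m jog '0 0 -4 0 0; 0 0 -8 0 0; 1 -5 -8 -0.18 50; 2 -10 -8 -0.36 90; 4 -16 -8 -0.54 90'; python3 plan.py .436 -.3191 .09 2.836
```

```text
time: 9.22
eef_pos: [0.5075, -0.0828, 0.1216]
ee_rot: [[-0.97, -0.245, 0.001], [-0.245, 0.97, -0.0], [-0.001, -0.0, -1.0]]
ft_force: [-0.2, 0.2, 1.1]
width: 0.0544
grasp_force: 0.0
shift [ 12.72 -21.16   3.16] spin -1.018 j6 -0.57 tilt [ 0.0008 -0.0003]
```

```bash
python3 -m jog '2.5 -4.2 0 -0.18 90; 5 -8.5 0 -0.36 90; 7.5 -12.7 0 -0.54 90; 10 -17 0 -0.72 90; 12.7 -21.1 1 -0.9 90'; python3 plan.py .436 -.3191 .05 2.836
```

```text
time: 9.85
eef_pos: [0.4347, -0.3188, 0.112]
ee_rot: [[-0.411, -0.911, 0.001], [-0.911, 0.411, -0.001], [0.001, -0.002, -1.0]]
ft_force: [0.5, -0.1, -0.1]
width: 0.0765
grasp_force: 0.0
shift [-0.03 -0.12  6.2 ] spin -0.118 j6 -1.93 tilt [ 0.0012 -0.0012]
```

```bash
python3 -m jog '0 -0.1 3 -0.118 90; 0 -0.1 6 -0.118 90; 0 -0.1 8.5 -0.118 90; 0 -0.1 9.9 -0.118 90; 0 -0.1 9.9 -0.118 90'; python3 plan.py .436 -.3191 .012 2.836
```

```text
time: 10.48
eef_pos: [0.4356, -0.317, 0.0121]
ee_rot: [[-0.307, -0.952, -0.001], [-0.952, 0.307, 0.001], [-0.001, 0.001, -1.0]]
ft_force: [0.2, -0.6, -0.1]
width: 0.0767
grasp_force: 0.0
shift [ 0.19 -0.1   0.01] spin -0.006 j6 -2.04 tilt [-0.0009  0.0008]
```

```bash
python3 -m jog '0.1 -0.1 0 0 90; 0.1 -0.1 0 0 45; 0.1 -0.1 0 0 40; 0.1 -0.1 0 0 40; 0.1 -0.1 0 0 40' 60;python3 -m jog '0 0 0 0 40;0 0 0 0 40'; python3 plan.py .436 -.3191 .012 2.836
```

```text
time: 11.1
eef_pos: [0.4368, -0.3188, 0.0135]
ee_rot: [[-0.307, -0.952, 0.001], [-0.952, 0.307, -0.001], [0.001, -0.001, -1.0]]
ft_force: [-1.7, 2.2, 10.7]
width: 0.0423
grasp_force: 60.8
time: 11.35
eef_pos: [0.4368, -0.3188, 0.0134]
ee_rot: [[-0.307, -0.952, 0.001], [-0.952, 0.307, -0.001], [0.001, -0.001, -1.0]]
ft_force: [-1.2, 1.3, 11.4]
width: 0.0425
grasp_force: 60.8
shift [0.05 0.07 0.14] spin -0.006 j6 -2.04 tilt [ 0.0009 -0.0009]
```

```bash
python3 -m jog '0 0 -5 0 40; 0 0 -8.5 0 40; -2 0.5 -8.5 0.18 40; -5 1 -8.5 0.36 40; -8 2 -8.5 0.54 40'; python3 plan.py .5536 -.0091 .09 1.286
```

```text
time: 11.98
eef_pos: [0.4421, -0.2355, 0.0977]
ee_rot: [[-0.757, -0.654, 0.0], [-0.654, 0.757, -0.0], [-0.0, -0.0, -1.0]]
ft_force: [1.0, 1.0, -0.6]
width: 0.0421
grasp_force: 62.6
shift [-23.24   9.84   0.77] spin 0.998 j6 -1.37 tilt [ 0.0004 -0.0002]
```

```bash
python3 -m jog '-4.6 2 0 0.18 40; -9.2 4 0 0.36 40; -13.8 6 0 0.54 40; -18.4 8 0 0.72 40; -23.2 9.8 0 0.9 40'; python3 plan.py .5536 -.0091 .06 1.286
```

```text
time: 12.6
eef_pos: [0.5517, -0.0098, 0.0979]
ee_rot: [[-0.984, 0.175, 0.0], [0.175, 0.984, -0.0], [-0.0, -0.0, -1.0]]
ft_force: [0.1, -1.7, -0.8]
width: 0.0419
grasp_force: 62.6
shift [-0.17  0.1   3.79] spin 0.108 j6 0.01 tilt [ 0.0003 -0.0002]
```

```bash
python3 -m jog '-0.17 0.1 1.5 0.108 40; -0.17 0.1 3 0.108 40; -0.17 0.1 4.2 0.108 40; -0.17 0.1 4.8 0.108 40; -0.17 0.1 4.8 0.108 40'; python3 plan.py .5536 -.0091 .041 1.286
```

```text
time: 13.22
eef_pos: [0.5528, -0.0111, 0.0493]
ee_rot: [[-0.962, 0.275, -0.001], [0.275, 0.962, 0.0], [0.001, -0.0, -1.0]]
ft_force: [0.2, -1.8, -1.5]
width: 0.0427
grasp_force: 62.7
shift [-0.02  0.22  0.83] spin 0.006 j6 0.11 tilt [-0.0006  0.0001]
```

```bash
python3 -m jog '-0.02 0.22 0 0.006 40; -0.02 0.22 0 0.006 40; -0.02 0.22 0.3 0.006 40'; python3 plan.py .5536 -.0091 .041 1.286
```

```text
time: 13.6
eef_pos: [0.5542, -0.0087, 0.0468]
ee_rot: [[-0.96, 0.28, 0.001], [0.28, 0.96, -0.0], [-0.001, 0.0, -1.0]]
ft_force: [0.3, 0.1, -1.5]
width: 0.0424
grasp_force: 62.7
shift [ 0.05 -0.06  0.58] spin 0.001 j6 0.12 tilt [ 0.0008 -0.0002]
```

```bash
python3 -m jog '0.05 -0.05 0.2 0 40; 0.05 -0.05 0.4 0 40; 0.05 -0.05 0.5 0 40; 0.05 -0.05 0.6 0 40; 0.05 -0.05 0.6 0 40'; python3 plan.py .5536 -.0091 .0305 1.286
```

```text
time: 14.22
eef_pos: [0.5533, -0.009, 0.0405]
ee_rot: [[-0.96, 0.281, -0.0], [0.281, 0.96, 0.0], [0.0, -0.0, -1.0]]
ft_force: [1.0, 0.1, -1.5]
width: 0.0421
grasp_force: 62.7
shift [-0.04 -0.    1.  ] spin 0.0 j6 0.12 tilt [-0.0001  0.    ]
```

Underside at 27 mm with no resistance, so the gauge is entering its pocket.

```bash
python3 -m jog '0 0 0.3 0 40; 0 0 0.6 0 40; 0 0 0.8 0 40; 0 0 1.0 0 40; 0 0 1.0 0 40'; python3 plan.py .5536 -.0091 .0305 1.286
```

```text
time: 14.85
eef_pos: [0.5535, -0.0091, 0.0305]
ee_rot: [[-0.96, 0.281, 0.0], [0.281, 0.96, -0.0], [-0.001, -0.0, -1.0]]
ft_force: [2.0, -1.8, 0.3]
width: 0.0423
grasp_force: 62.9
shift [-0.01  0.    0.  ] spin 0.0 j6 0.12 tilt [ 0.0005 -0.0003]
```

```bash
python3 -m jog '0 0 0 0 55; 0 0 0 0 65; 0 0 0 0 65; 0 0 -2 0 65; 0 0 -3 0 50';  python3 -m jog '0 0 0 0 0; 0 0 0 0 0; 0 0 0 0 0; 0 0 0 0 0'; python3 plan.py .5531 -.0091 .043 1.286
```

```text
time: 15.48
eef_pos: [0.5536, -0.009, 0.0613]
ee_rot: [[-0.96, 0.28, 0.001], [0.28, 0.96, -0.0], [-0.001, 0.0, -1.0]]
ft_force: [0.9, -0.4, -0.6]
width: 0.0429
grasp_force: 0.0
time: 15.98
eef_pos: [0.5531, -0.009, 0.0602]
ee_rot: [[-0.96, 0.28, -0.001], [0.28, 0.96, 0.0], [0.001, -0.0, -1.0]]
ft_force: [0.0, -0.2, 0.2]
width: 0.0001
grasp_force: 0.0
shift [-0.01 -0.01  1.72] spin 0.0 j6 0.12 tilt [-0.0006  0.0001]
```

```bash
python3 -m jog '0 0 1 0 0; 0 0 1.5 0 0; 0 0 1.7 0 0; 0 0 1.8 0 0; 0 0 1.9 0 0'; python3 -m jog '0 0 0 0 0'
```

```text
time: 16.6
eef_pos: [0.553, -0.0089, 0.0429]
ee_rot: [[-0.96, 0.28, 0.0], [0.28, 0.96, -0.0], [-0.0, -0.0, -1.0]]
ft_force: [-13.9, 1.3, 39.1]
width: -0.0001
grasp_force: 19.7
time: 16.73
eef_pos: [0.553, -0.0089, 0.0429]
ee_rot: [[-0.96, 0.28, 0.0], [0.28, 0.96, -0.0], [-0.001, -0.0, -1.0]]
ft_force: [-10.2, 1.3, 26.8]
width: 0.0001
grasp_force: 13.7
```

Home at 43 mm as well. Retreating clear for a final look.

```bash
python3 -m jog '0 0 -5 0 0; 0 0 -10 0 0; 5 0 -15 0 0; 10 0 -18 0 0; 16 -2 -20 0 0'; python3 -m jog '3 -4 0 0 0; 3 -9 0 0 0; 3 -14 0 0 0; 3 -18 0 0 0; 3 -18 0 0 0'; python3 look.py b.png
```

```text
time: 17.35
eef_pos: [0.4002, 0.0174, 0.2406]
ee_rot: [[-0.96, 0.279, 0.002], [0.279, 0.96, -0.0], [-0.002, 0.0, -1.0]]
ft_force: [0.2, 0.1, 0.9]
width: 0.0002
grasp_force: 0.0
time: 17.98
eef_pos: [0.3212, -0.1495, 0.2393]
ee_rot: [[-0.959, 0.284, 0.0], [0.284, 0.959, -0.0], [-0.0, -0.0, -1.0]]
ft_force: [-0.0, 0.6, -0.4]
width: 0.0
grasp_force: 0.0
```

View pics/b.png

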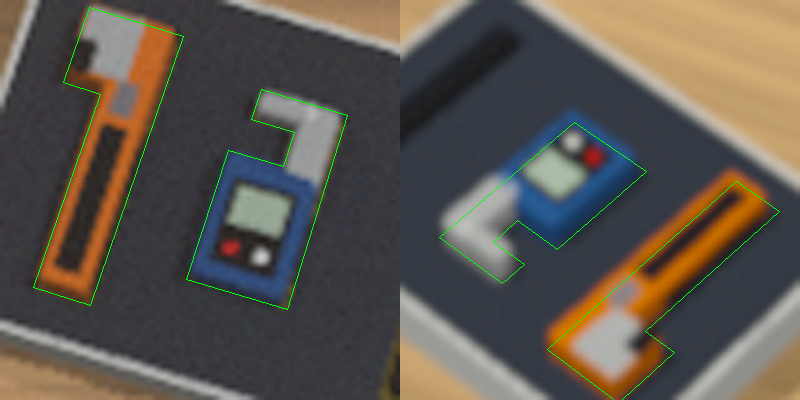

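Both tools lie level inside their pocket outlines: the cutter at (110,150) and the gauge at (270,200) in the left half. The arm is clear, so I hand in.

```bash
python3 -c "
from workcell import close_job;print(close_job())"
```

```text
the job is handed in; nothing more can be done
None
```

I pressed the orange cutter and the gauge home in their pockets, with both tops reading 43 mm above the table as they should, and handed the job in at about 18 s; no verdict came back, and I never sent the arm to the pen, tape roll or marker.

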